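# Seat the bangle bar in its display stand

### The job

Take the bar with the two jade bangles off its wooden rest and lower it level into the two open slots of the dark display stand, both axle ends at once. Gently press it down past the sprung catches until both ends bottom on their seats and the catches have sprung back over the axle; hold it pressed home there with about 20 N for a second before letting go. Never drop or ram it (no more than 35 N on the stand), leave the other wares where they are, and leave the bar in the stand.

Things in the scene. Friction and masses are not known exactly. Their poses are not given: they have to be found in the camera images.
- bar: bangle bar, 0.24 to 0.36 kg, 230 mm long, symmetrical; origin on its axis at mid-length, y along the brass axle (10 mm thick). Grip the bare pale wooden roll (34 mm thick, y = -52 to 52 mm) across the axle. At y = +-60 mm a fixed jade bangle 72 mm across; at +-80.5 mm a brass collar 18 mm across that stays between the posts (5 mm end play each way). Lies level on the rest, axis 49 mm above the table
- axle_a (a point): point on the bar's axis at y = -95 mm, where the axle goes into a slot (either end may go into either slot)
- axle_b (a point): point on the bar's axis at y = +95 mm, where the axle goes into a slot
- rest: fixed wooden rest, base 100 x 250 x 10 mm, two 12 mm thick supports at y = +-98 mm with cork V notches open upward, under 60 mm tall; origin at the centre of its underside, y along the bar it holds, z up
- stand: fixed dark stand; origin: centre of underside, y from slot to slot, z up. Posts at y = +-95 mm, 37 (x) x 14 (y) mm, 135 mm tall, each with a 13 mm wide slot open at the top, tips rounded 6 mm. Rigid brass seats in the slots, level with each other, at a height set anew each time and not reported: a seated axle's axis lies 22 to 34 mm below the post tops. Find it by feel
- slot_a (a point): centre of the mouth of the slot at the stand's y = -95 mm, at post-top height (135 mm above the table)
- slot_b (a point): centre of the mouth of the slot at the stand's y = +95 mm, at post-top height (135 mm above the table)
- catch_a (a joint): sprung catch in slot_a: free-turning roller, 5 mm radius, 6 mm into the slot from its +x side, centre 8.5 mm above a seated axle's axis (rides with the seats), red knob. 0 = out, to 0.006 m pushed back. The axle meets it about 16 mm before home; both together take about 5 to 15 N to pass (the bar's weight is not enough), then resistance falls; it shuts fully only within about 2 mm of home
- catch_b (a joint): the same sprung catch of slot_b
- teacup: white porcelain teacup, 70 mm across, 65 mm tall; a bystander to leave alone; origin at the centre of its underside
- bangle: loose green bangle lying flat, 72 mm across, 10 mm thick; a bystander to leave alone; origin at the centre of its underside
- blue_bowl: blue bowl, 120 mm across, 55 mm tall; a bystander to leave alone; origin at the centre of its underside
- teapot: round brown clay pot, 110 mm across, 98 mm tall; a bystander to leave alone; origin at the centre of its underside
- snuff_jar: white lidded jar, 68 mm across, 92 mm tall; a bystander to leave alone; origin at the centre of its underside
- seal_stone: upright marble seal stone, 35 x 35 x 70 mm; a bystander to leave alone; origin at the centre of its underside
- ink_box: dark wooden box, 100 x 150 x 50 mm; a bystander to leave alone; origin at the centre of its underside

How it is judged:
On the way, in this order (a step that is already met when the one before it is completed fails the run):
1. the bar is lifted clear of its rest in the fingers (z of bar in the frame of rest above 0.09 m and contact force between the fingers and bar above 1 N), for 0.2 s.
2. still held in the fingers, the bar is pressed home on its seats with at least 14 N: both ends in the slots and level, both catches sprung back over the axle (x of axle_a in the frame of stand between -0.004 and 0.004 m and z of each of axle_a, axle_b in the frame of stand below 0.115 m and value of joint each of catch_a, catch_b below 0.0005 m and x of axle_b in the frame of stand between -0.004 and 0.004 m and angle between the y axis of bar and the y axis of stand, either way round below 0.025 rad and y of bar in the frame of stand between -0.01 and 0.01 m and contact force between bar and stand above 14 N and contact force between the fingers and bar above 1 N), for 0.3 s.
At the end, for the whole second after the job is handed in: The bar lies released and still in the stand: both axle ends within 4 mm of the middle of their slots and at least 20 mm below the post tops, the axle within 0.025 rad of the stand's slot-to-slot line, the bar centred between the posts to 10 mm, and both catches sprung out over it (under 0.5 mm) (x of axle_a in the frame of stand between -0.004 and 0.004 m and z of each of axle_a, axle_b in the frame of stand below 0.115 m and value of joint each of catch_a, catch_b below 0.0005 m and x of axle_b in the frame of stand between -0.004 and 0.004 m and angle between the y axis of bar and the y axis of stand, either way round below 0.025 rad and y of bar in the frame of stand between -0.01 and 0.01 m and contact force between the fingers and bar below 0.1 N and linear speed of bar below 0.02 m/s); the robot touches nothing.
It fails at once if the bar is pressed or knocked against the stand with more than 35 N (contact force between bar and stand above 35 N).
It fails at once if one of the other wares is shifted by more than 20 mm (distance of any of teacup, bangle, blue_bowl, teapot, snuff_jar, seal_stone, ink_box from where it was at the start of the episode above 0.02 m).
It also fails if it takes over 69 s, if anything falls off the work surface, if the arm or the gripper's body presses on something with over 40 N, if the wrist force passes 120 N, or if a joint passes its speed limit or range.

### The arm

A 7-joint arm with a two-finger parallel gripper is mounted at the origin on the work surface. World frame = base frame: x ahead of the robot, y to its left, z up, the work surface at z = 0. Lengths are in m, angles in rad, forces in N, time in s.
With the tool pointing down it reaches from about 0.425 to 0.875 m from the base axis. Payload 8.4 kg.
Tool frame: the origin (TCP) lies midway between the tips of the shut fingers; the grasp point (between the pads) lies arm.tcp_to_grasp behind it (arm.tcp_to_grasp is the distance from the TCP to the grasp point, in m); z points along the fingers, y is the line along which they close (so a half turn about z gives the same grasp; the last joint's range is limited). The gripper opens to 85 mm and grips with 20 to 120 N. Pads are 22 mm wide; open, the fingers measure 114 mm over their backs; the gripper's body (76 mm by 85 mm) begins 54 mm behind the grasp point. The pads swing forward as they close: fully open they stand 13 mm farther back than shut.
Start: joints at [-1.387, 0.333, 0.04, 1.465, -0.013, 1.343, -0.059], TCP at [0.181, 0.624, 0.231] pointing down, gripper open.
Joint ranges: [-2.58, 2.58], [-0.38, 2.09], [-1.3, 1.39], [0.25, 2.4], [-1.5, 4.64], [0.08, 2.09], [-2.65, 2.65]. Speed limits (rad/s): [2.22, 2.22, 2.79, 2.79, 3.14, 3.14, 3.14].

### API

Orientations are given as a 3x3 rotation matrix whose columns are the frame's x, y, z axes.
In Python, from cell import observe, viewer, workorder, arm gives the robot as it stands. The module is installed in compiled form; this text tells all that it offers.
- The arm moves only by the tool jog_arm, never from a script. Its argument "series" is a list that holds one entry, the list of rows, each a list of 7 numbers: the opening, from -1 (shut) to 1 (fully open), then the shift along the tool's x, y, z each as a share of 0.5 m, from -1 to 1, then the turn, a rotation vector about the tool's x, y, z each as a share of 90 degrees, from -1 to 1. In form: [[[gripper, tx, ty, tz, ax, ay, az], ...]]. A call has exactly 5 rows; each row is the pose to reach, as a shift and turn from the pose commanded when the call began, along the tool's axes at that moment; what a row does not reach only later rows make up. A row lasts 1/8 s, in which the tool goes at most 62.5 mm and 10.7 degrees, less where a joint would pass 70% of its speed; a pose out of reach is approached as far as the arm can. A call with a number of a shift or a turn outside -1 to 1 is refused whole. A call with a gripper value outside its range is refused whole. The fingers move at their own pace and stop on an object; the grip force is fixed at half the most. Time passes only in rows, so rows that repeat a pose let the fingers close, or fill a call up. It gives the time, the measured TCP pose, the force, the opening and the grip force at its end, in the units of the state.
- observe(): the state, without advancing time (a new reading comes with each control period).
- viewer.capture(name): name is "scene" or "top" or "wrist"; returns a dict with "img" (480x640x3 uint8, blue, green, red), "range_z" (480x640 float32, m along the optical axis (not along the pixel's ray), 0 where there is no reading), "fx", "fy", "cx", "cy" (pixels), "dist_coeffs" ([k1, k2, p1, p2, k3] as OpenCV has them; the pictures are not rectified), "camera_from_world" (4x4, takes a point from world to camera coordinates); the wrist camera has in their place "T_tool_cam" (4x4, takes a point from camera to tool coordinates, whose origin is the TCP and whose axes are the flange's). Camera axes: x right, y down, z forward; pixel columns grow to the right and rows downward; lengths in m; the calibration is good to about 2 mm. A picture is of the moment at which its call begins: read the wrist's pose just before it.
- workorder.sign_off(): hands the job in; it is judged then, once.
Trained networks look in a picture, given as the dict that the camera call returned (one of the last four; its "shot" number tells which), for a name from the list of things; names that differ only in an ending like _2 or _b are one class to them, and where a whole thing is asked for, a point or a joint stands for the part that bears it (a point fixed in the world has none). Each returns a list of dicts, best first, with "conf" (0 to 1); they miss things now and then, are a little off and sometimes report something else, mostly with a low value. They report only what shows in the picture. A call takes as long as a camera call.
- viewer.find_in(picture, name): "at" ([x, y, z] in m, in world coordinates, good to about 4 mm: the middle of the surface that is visible of it).
- viewer.masks_of(picture, name): "pixels" (480x640 bool, what is visible of it).
- viewer.mark_of(picture, name): "at" ([x, y, z] in m, in world coordinates, good to about 4 mm: a listed point, or the origin of a listed thing).
The state is a dict: "time": time; "q": joint angles; "qd": joint speeds; "tau": joint torques, N m; "tool_pos": TCP position; "orientation": TCP orientation; "contact_force": force on the tool from outside, world axes, zero at the start; "moment": the same for the moment, N m; "width": opening from 0.0 (shut) to 1.0 (fully open); "grasp_force": force on a finger pad.
Only numpy, scipy, OpenCV 4.12 (cv2) and the standard library are available. Lean on these libraries where they do the work, as an engineer would, in place of code of your own. Each camera call takes 0.05 s, during which the arm holds its last target. There are 200 camera calls.

## Working session

There is one attempt and no reset: what is moved stays moved. The work goes in short steps, Python scripts to look and compute and a tool call to move; the robot and the scene stay as the last step left them, time stands still between calls to the robot, and variables do not carry over. Pictures are saved under pics/ and viewed, at most 10 in all, crops included, and the job is handed in when it is done.

Besides the shell and the picture viewer there is one more tool, called by a JSON object that holds its "op" and its "data". jog_arm: Moves the arm, as the interface text tells. Shift numbers are shares of 0.5 m and turn numbers shares of 90 degrees, none past 1 either way. Its arguments: {"type":"object","properties":{"series":{"type":"array","items":{"type":"array","items":{"type":"array","items":{"type":"number","minimum":-1,"maximum":1}}}}},"required":["series"]}

```bash
mkdir -p pics
cat > h.py <<'E'
import numpy as np, cv2
from cell import observe, viewer, workorder, arm
def cap(n,save=None):
    s=observe(); c=viewer.capture(n)
    if n=='wrist':
        T=np.eye(4);T[:3,:3]=np.array(s['orientation']);T[:3,3]=s['tool_pos']
        c['W']=T@np.array(c['T_tool_cam'])
    else: c['W']=np.linalg.inv(np.array(c['camera_from_world']))
    if save: cv2.imwrite('pics/'+save,c['img'])
    return c
def cloud(c,m):
    v,u=np.nonzero(m&(c['range_z']>0)); z=c['range_z'][v,u]
    K=np.array([[c['fx'],0,c['cx']],[0,c['fy'],c['cy']],[0,0,1]])
    p=cv2.undistortPoints(np.stack([u,v],1).astype(float)[:,None],K,np.array(c['dist_coeffs']))[:,0]
    P=np.c_[p*z[:,None],z]
    return P@c['W'][:3,:3].T+c['W'][:3,3]
E
cat > a.py <<'E'
from h import *
np.set_printoptions(precision=4,suppress=True)
s=observe(); print(s['time'],s['tool_pos'],s['orientation'],s['contact_force'],s['width'],arm.tcp_to_grasp)
for n in ('top','scene'):
    c=cap(n,n+'1.png'); print(n,c['W'][:3,3])
    for k in ['bar','axle_a','rest','stand','slot_a','slot_b','teacup','bangle','blue_bowl','teapot','snuff_jar','seal_stone','ink_box']:
        print(k,[(np.round(d['at'],3).tolist(),round(d['conf'],2)) for d in viewer.mark_of(c,k)[:3]])
E
python3 a.py; python3 -c "
import cv2,numpy as np
a=cv2.imread('pics/top1.png');b=cv2.imread('pics/scene1.png');cv2.imwrite('pics/both.png',cv2.resize(np.vstack([a,b]),None,fx=.625,fy=.625))"
```

```text
0.0 [0.1813 0.6237 0.2304] [[-0.9603  0.279  -0.0004]
 [ 0.279   0.9603 -0.0016]
 [-0.0001 -0.0016 -1.    ]] [ 0.6088  0.687  -0.6779] 1.0030331566764181 0.0187
top [0.4773 0.0106 0.9487]
bar [([0.539, -0.244, 0.05], 0.55)]
axle_a [([0.56, -0.146, 0.048], 0.97), ([0.515, -0.327, 0.046], 0.89)]
rest [([0.539, -0.239, -0.0], 0.74)]
stand [([0.558, 0.196, 0.002], 0.57)]
slot_a [([0.537, 0.105, 0.133], 0.91), ([0.581, 0.285, 0.134], 0.68)]
slot_b [([0.537, 0.105, 0.133], 0.91), ([0.581, 0.285, 0.134], 0.68)]
teacup [([0.58, 0.285, 0.134], 0.73), ([0.684, -0.004, 0.0], 0.56)]
bangle [([0.46, -0.001, 0.001], 0.82), ([0.563, -0.147, 0.05], 0.24)]
blue_bowl [([0.754, 0.166, 0.003], 0.86)]
teapot [([0.759, -0.148, 0.001], 0.62)]
snuff_jar [([0.798, 0.015, 0.006], 0.91)]
seal_stone [([0.69, 0.354, 0.002], 0.83)]
ink_box [([0.732, -0.332, -0.002], 0.96), ([0.539, -0.242, 0.048], 0.61), ([0.758, -0.148, 0.002], 0.43)]
scene [1.4797 0.3356 1.0673]
bar [([0.541, -0.241, 0.051], 0.55)]
axle_a [([0.513, -0.327, 0.05], 0.61)]
rest [([0.536, -0.239, -0.004], 0.95), ([0.542, -0.243, 0.052], 0.49)]
stand [([0.562, 0.195, 0.0], 0.94), ([0.765, -0.146, -0.002], 0.53)]
slot_a [([0.534, 0.104, 0.136], 0.75), ([0.582, 0.286, 0.132], 0.68)]
slot_b [([0.534, 0.104, 0.136], 0.75), ([0.582, 0.286, 0.132], 0.68)]
teacup [([0.685, -0.003, -0.003], 0.65)]
bangle [([0.454, -0.0, -0.002], 0.66)]
blue_bowl [([0.756, 0.168, 0.002], 0.59)]
teapot []
snuff_jar [([0.794, 0.014, 0.002], 0.64)]
seal_stone [([0.692, 0.354, 0.008], 0.82), ([0.513, -0.33, 0.047], 0.31)]
ink_box [([0.736, -0.328, 0.001], 0.77), ([0.756, 0.166, 0.001], 0.64)]
```

View pics/both.png

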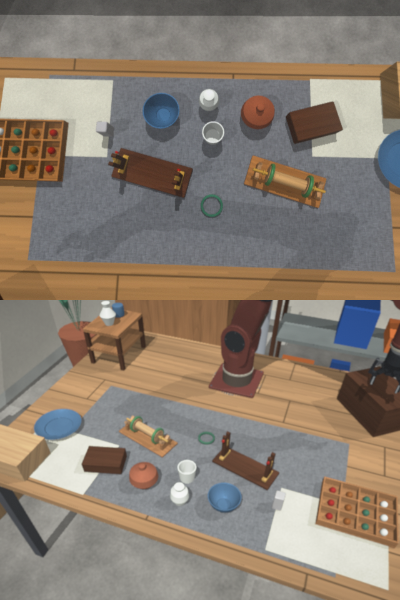

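The top half (both.png) shows the bar on its rest at about (285,182) and the stand at (150,172). The networks agree with both views. Next I move over the stand for a closer look, then on to the bar.

```bash
cat > g.py <<'E'
import sys
from h import *
from scipy.spatial.transform import Rotation as Ro
def go(p,yaw):  # yaw deg of tool y in world, tool z down
    s=observe(); R=np.array(s['orientation']); a=np.radians(yaw)
    y=np.array([np.cos(a),np.sin(a),0]); z=np.array([0,0,-1.]); T=np.c_[np.cross(y,z),y,z]
    d=R.T@(np.array(p)-s['tool_pos'])/.5; r=Ro.from_matrix(R.T@T).as_rotvec()/(np.pi/2)
    print('t',round(s['time'],2),'pos',np.round(s['tool_pos'],4),'row',np.round(np.r_[d,r],4),'F',np.round(s['contact_force'],1))
if __name__=='__main__':
    v=list(map(float,sys.argv[1:])); go(v[:3],v[3])
E
python3 g.py .47 .24 .30 -14
```

```text
t 1.4 pos [0.1814 0.6242 0.2313] row [-0.7688 -0.5767 -0.1374 -0.      0.      0.9755] F [-0.1  0.9  0.7]
```

{"op": "jog_arm", "data": {"series": [[[1,-0.77,-0.577,-0.137,0,0,0.975],[1,-0.77,-0.577,-0.137,0,0,0.975],[1,-0.77,-0.577,-0.137,0,0,0.975],[1,-0.77,-0.577,-0.137,0,0,0.975],[1,-0.77,-0.577,-0.137,0,0,0.975]]]}}

```text
time: 2.02
tool_pos: [0.3683, 0.3751, 0.2759]
orientation: [[-0.337, 0.941, 0.0], [0.941, 0.337, 0.001], [0.001, 0.0, -1.0]]
contact_force: [0.6, 0.7, -0.3]
width: 1.0
grasp_force: 0.0
```

```bash
python3 g.py .47 .24 .30 -14
```

```text
t 2.02 pos [0.3683 0.3751 0.2759] row [-3.230e-01  1.002e-01 -4.830e-02  2.000e-04 -5.000e-04  3.747e-01] F [ 0.6  0.7 -0.3]
```

{"op": "jog_arm", "data": {"series": [[[1,-0.323,0.1,-0.048,0,0,0.375],[1,-0.323,0.1,-0.048,0,0,0.375],[1,-0.323,0.1,-0.048,0,0,0.375],[1,-0.323,0.1,-0.048,0,0,0.375],[1,-0.323,0.1,-0.048,0,0,0.375]]]}}

```text
time: 2.65
tool_pos: [0.4693, 0.243, 0.2993]
orientation: [[0.235, 0.972, -0.0], [0.972, -0.235, 0.0], [0.0, -0.0, -1.0]]
contact_force: [-0.1, 0.3, 0.4]
width: 1.0
grasp_force: 0.0
```

```bash
cat > w.py <<'E'
import sys
from h import *
np.set_printoptions(precision=4,suppress=True)
f,names=sys.argv[1],sys.argv[2:]
c=cap('wrist',f); print(observe()['time'],observe()['tool_pos'],'cam',c['W'][:3,3],'\n',c['W'][:3,:3])
for k in names: print(k,[(np.round(d['at'],4).tolist(),round(d['conf'],2)) for d in viewer.mark_of(c,k)[:3]])
np.savez(f.replace('png','npz'),**{k:c[k] for k in ('img','range_z','W','dist_coeffs','fx','fy','cx','cy')})
E
python3 w.py s1.png slot_a stand catch_a; mv s1.npz pics 2>/dev/null
```

```text
2.7 [0.469  0.2436 0.2991] cam [0.487  0.3188 0.4416] 
 [[ 0.9722 -0.2228 -0.0723]
 [-0.2342 -0.9261 -0.2958]
 [-0.001   0.3045 -0.9525]]
slot_a [([0.5345, 0.1057, 0.1331], 0.71), ([0.5803, 0.2863, 0.1347], 0.65)]
stand [([0.5567, 0.1975, -0.004], 0.94)]Traceback (most recent call last):
  File "w.py", line 6, in <module>
    for k in names: print(k,[(np.round(d['at'],4).tolist(),round(d['conf'],2)) for d in viewer.mark_of(c,k)[:3]])
                                                                                        ~~~~~~~~~~~~~~^^^^^
ValueError: it knows: axle, bangle, bar, blue_bowl, ink_box, rest, seal_stone, slot, snuff_jar, stand, teacup, teapot
```

View pics/s1.png

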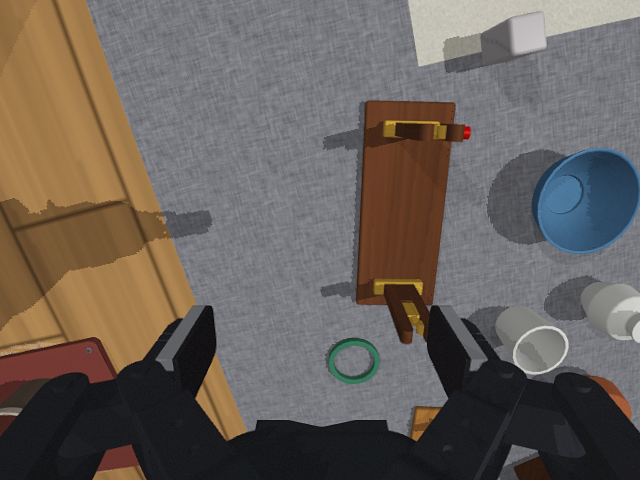

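The wrist view shows the stand's posts at (428,130) and (405,315), with the red knob on the +x side. I'll refine the stand pose from depth and compute the move to the bar.

```bash
cat > st.py <<'E'
from h import *
for n in ('wrist','top'):
    c=cap(n); ms=viewer.masks_of(c,'stand')
    m=np.any([x['pixels'] for x in ms if x['conf']>.5],axis=0) if ms else None
    print(n,[x['conf'] for x in ms])
    P=cloud(c,cv2.erode(m.astype(np.uint8),np.ones((3,3)))>0)
    B=P[(P[:,2]<.03)]; r=cv2.minAreaRect((B[:,:2]*1000).astype(np.float32)); print('base',r,np.median(B[:,2]))
    T=P[P[:,2]>.118]
    for lo in (0,1):
        t=T[(T[:,1]>.195)==bool(lo)]; print('post',len(t),np.round(t.mean(0),4),np.round(t.min(0),4),np.round(t.max(0),4), [np.round(x,1) for x in cv2.minAreaRect((t[:,:2]*1000).astype(np.float32))])
E
python3 st.py; python3 g.py .51 -.19 .30 -14
```

```text
wrist [0.82]
base ((557.1448364257812, 170.97372436523438), (296.6576843261719, 113.72357940673828), 75.65898132324219) 0.013568992384036221
post 384 [0.5257 0.1079 0.1273] [0.5135 0.0961 0.1181] [0.5446 0.1153 0.1364] [array([528.8, 105.5]), array([14.3, 29.9]), np.float64(76.9)]
post 778 [0.5802 0.2875 0.1294] [0.5603 0.277  0.1181] [0.6063 0.299  0.1362] [array([583.7, 286.3]), array([14.2, 46. ]), np.float64(74.7)]
top [0.83]
base ((556.807861328125, 197.21237182617188), (255.7642059326172, 97.01109313964844), 75.70941162109375) 0.014772070101343737
post 164 [0.5356 0.1005 0.1301] [0.5135 0.0908 0.1183] [0.5594 0.1118 0.1384] [array([536.5, 100.7]), array([14.4, 46.2]), np.float64(75.8)]
post 137 [0.5816 0.2822 0.1297] [0.562  0.2745 0.118 ] [0.6039 0.2943 0.1391] [array([583.3, 283.3]), array([12.8, 41.8]), np.float64(75.5)]
t 3.0 pos [0.4694 0.243  0.2993] row [-8.227e-01  2.822e-01 -1.300e-03 -1.000e-04  1.000e-04  4.700e-03] F [-0.5 -0.1 -0.3]
```

{"op": "jog_arm", "data": {"series": [[[1,-0.823,0.282,0,0,0,0],[1,-0.823,0.282,0,0,0,0],[1,-0.823,0.282,0,0,0,0],[1,-0.823,0.282,0,0,0,0],[1,-0.823,0.282,0,0,0,0]]]}}

```text
time: 3.62
tool_pos: [0.4982, -0.0705, 0.2996]
orientation: [[0.235, 0.972, 0.001], [0.972, -0.235, 0.001], [0.001, 0.001, -1.0]]
contact_force: [1.6, 0.5, -0.3]
width: 1.003
grasp_force: 0.0
```

```bash
python3 g.py .52 -.20 .27 -14
```

```text
t 3.62 pos [ 0.4982 -0.0705  0.2996] row [-0.2415  0.1032  0.0591  0.0004 -0.0005  0.0044] F [ 1.6  0.5 -0.3]
```

{"op": "jog_arm", "data": {"series": [[[1,-0.24,0.103,0.059,0,0,0.004],[1,-0.24,0.103,0.059,0,0,0.004],[1,-0.24,0.103,0.059,0,0,0.004],[1,-0.24,0.103,0.059,0,0,0.004],[1,-0.24,0.103,0.059,0,0,0.004]]]}}

```text
time: 4.25
tool_pos: [0.5205, -0.1957, 0.2701]
orientation: [[0.24, 0.971, 0.0], [0.971, -0.24, 0.001], [0.001, 0.0, -1.0]]
contact_force: [-0.1, 0.4, -0.4]
width: 1.002
grasp_force: 0.0
```

```bash
python3 w.py b1.png axle_a bar rest
cat > br.py <<'E'
from h import *
for n in ('wrist','top'):
    c=cap(n); ms=viewer.masks_of(c,'bar'); print(n,[x['conf'] for x in ms])
    P=cloud(c,ms[0]['pixels']); 
    # top of the pale roll
    d=np.array([.243,.970]); 
    for C in [np.array([.538,-.241])]:
        s=(P[:,:2]-C)@d; q=(P[:,:2]-C)@np.array([d[1],-d[0]])
        k=(abs(s)<48)&(abs(q)<.03)&(P[:,2]>.045)
        roll=k&(abs(s)<.045); print('top z',np.percentile(P[roll,2],[50,90,99]))
        # fit cylinder r=17 axis: q=a+b s, z=h
        from scipy.optimize import least_squares
        f=lambda p:(np.hypot(q[roll]-p[0]-p[1]*s[roll],P[roll,2]-p[2])-.017)
        r=least_squares(f,[0,0,.049],loss='soft_l1',f_scale=.002); a,b,h=r.x
        print('axis off',a,'angle of bar (deg from +y)',np.degrees(np.arctan2(d[0],d[1])+b),'z',h, 'center',C+a*np.array([d[1],-d[0]]),'s range',np.percentile(s[P[:,2]>.04],[0.5,99.5]))
E
python3 br.py
```

```text
4.3 [ 0.5205 -0.1957  0.2701] cam [ 0.5385 -0.1201  0.4124] 
 [[ 0.9709 -0.2279 -0.0733]
 [-0.2394 -0.925  -0.295 ]
 [-0.0006  0.304  -0.9527]]
axle_a [([0.5709, -0.1475, 0.0428], 0.79), ([0.5165, -0.3313, 0.0491], 0.67)]
bar [([0.541, -0.2372, 0.0487], 0.64)]
rest [([0.5393, -0.2348, -0.0068], 0.56)]
wrist [0.68]
top z [0.0626695  0.06507995 0.0660196 ]
axis off 0.0010444700596245928 angle of bar (deg from +y) 16.21157223207555 z 0.04787277541901441 center [ 0.53901314 -0.24125381] s range [-0.10643379  0.11458978]
top [0.87]
top z [0.06338223 0.06647458 0.06816506]
axis off 0.0002623252259020887 angle of bar (deg from +y) 16.278565949665452 z 0.048817793302595086 center [ 0.53825446 -0.24106375] s range [-0.02950193  0.11235639]
```

View pics/b1.png

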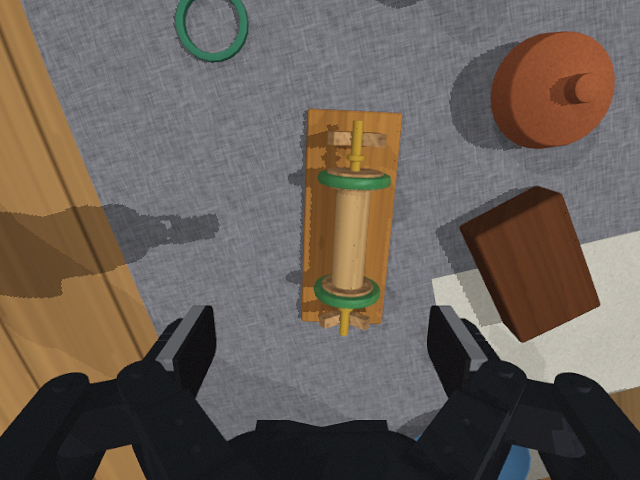

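b1.png shows the bar centred at about (350,235), lying clear with room for the fingers on both sides. Approaching now.

```bash
python3 g.py .540 -.238 .12 -16.2;python3 g.py .540 -.238 .028 -16.2
```

```text
t 4.65 pos [ 0.5201 -0.1972  0.27  ] row [-6.96e-02  5.83e-02  3.00e-01  1.00e-04 -2.00e-04  2.45e-02] F [ 0.2 -0.2 -0.1]
t 4.65 pos [ 0.5201 -0.1972  0.27  ] row [-6.96e-02  5.83e-02  4.84e-01  1.00e-04 -2.00e-04  2.45e-02] F [ 0.2 -0.2 -0.1]
```

{"op": "jog_arm", "data": {"series": [[[1,-0.07,0.058,0.1,0,0,0.0245],[1,-0.07,0.058,0.2,0,0,0.0245],[1,-0.07,0.058,0.3,0,0,0.0245],[1,-0.07,0.058,0.35,0,0,0.0245],[1,-0.07,0.058,0.35,0,0,0.0245]]]}}

```text
time: 5.28
tool_pos: [0.5384, -0.2381, 0.0933]
orientation: [[0.28, 0.96, -0.004], [0.96, -0.28, 0.0], [-0.001, -0.004, -1.0]]
contact_force: [-0.5, 0.3, 0.3]
width: 0.998
grasp_force: 0.0
```

```bash
python3 g.py .540 -.238 .028 -16.2
```

```text
t 5.28 pos [ 0.5384 -0.2381  0.0933] row [ 0.0012  0.0034  0.1305 -0.0023  0.0004 -0.0004] F [-0.5  0.3  0.3]
```

{"op": "jog_arm", "data": {"series": [[[1,0.001,0.002,0.06,0,0,0],[1,0.001,0.002,0.11,0,0,0],[1,0.001,0.002,0.13,0,0,0],[1,0.001,0.002,0.13,0,0,0],[-1,0.001,0.002,0.13,0,0,0]]]}}

```text
time: 5.9
tool_pos: [0.5416, -0.2388, 0.0313]
orientation: [[0.28, 0.96, 0.002], [0.96, -0.28, -0.0], [0.0, 0.002, -1.0]]
contact_force: [0.3, -0.8, 0.7]
width: 0.814
grasp_force: 0.0
```

{"op": "jog_arm", "data": {"series": [[[-1,0,0,0,0,0,0],[-1,0,0,0,0,0,0],[-1,0,0,0,0,0,0],[-1,0,0,0,0,0,0],[-1,0,0,0,0,0,0]]]}}

```text
time: 6.52
tool_pos: [0.5407, -0.2383, 0.0305]
orientation: [[0.28, 0.96, -0.0], [0.96, -0.28, 0.001], [0.001, -0.0, -1.0]]
contact_force: [-3.6, 1.5, 6.3]
width: 0.372
grasp_force: 58.8
```

```bash
python3 g.py .540 -.238 .23 -16.2
```

```text
t 6.53 pos [ 0.5407 -0.2383  0.0305] row [ 4.00e-04 -1.50e-03 -3.99e-01 -1.00e-04 -3.00e-04 -4.00e-04] F [-3.6  1.5  6.3]
```

{"op": "jog_arm", "data": {"series": [[[-1,0,0,-0.03,0,0,0],[-1,0,0,-0.1,0,0,0],[-1,0,0,-0.2,0,0,0],[-1,0,0,-0.3,0,0,0],[-1,0,0,-0.38,0,0,0]]]}}

```text
time: 7.15
tool_pos: [0.5406, -0.2388, 0.2227]
orientation: [[0.28, 0.96, 0.002], [0.96, -0.28, -0.0], [0.0, 0.002, -1.0]]
contact_force: [0.7, 0.1, -3.1]
width: 0.376
grasp_force: 60.0
```

```bash
cat > ax.py <<'E'
# pose of the held bar in the tool frame, from the wrist camera and the top camera
from h import *
from scipy.optimize import least_squares
for n in ('wrist','top','scene'):
    s=observe(); R=np.array(s['orientation']);t=np.array(s['tool_pos'])
    c=cap(n,'held_%s.png'%n if n=='wrist' else None); ms=viewer.masks_of(c,'bar')
    print(n,[(np.round((np.array(d['at'])-t)@R,4),round(d['conf'],2)) for d in viewer.mark_of(c,'axle_a')[:3]],[(np.round((np.array(d['at'])-t)@R,4),round(d['conf'],2)) for d in viewer.mark_of(c,'bar')[:2]])
    if not ms: continue
    P=(cloud(c,ms[0]['pixels'])-t)@R
    print(ms[0]['conf'],len(P),'x range',np.percentile(P[:,0],[1,99]))
    k=(abs(P[:,1])<.012)&(abs(P[:,0])>.085)&(abs(P[:,2])<.06)
    for sg in (1,-1):
        e=P[k&(P[:,0]*sg>0)]
        if len(e)>5: print('end',sg,len(e),np.round(np.median(e,0),4),'top(min z)',np.percentile(e[:,2],10),'x ext',np.abs(e[:,0]).max())
print(observe()['contact_force'],observe()['grasp_force'],t)
E
python3 ax.py
```

```text
wrist [(array([ 0.0928,  0.0021, -0.0156]), 0.7), (array([ 0.003 , -0.0022, -0.018 ]), 0.17)] [(array([ 0.0024,  0.001 , -0.0176]), 0.59)]
0.68 37197 x range [-0.05248193  0.10907811]
end 1 3142 [ 0.0989 -0.0008 -0.0217] top(min z) -0.022924504601580947 x ext 0.11233806918325771
top [(array([ 0.0918, -0.0058, -0.0153]), 0.89)] [(array([-0.0037,  0.0017, -0.0136]), 0.65)]
0.7 1769 x range [-0.06286331  0.10859431]
end 1 117 [ 0.0992 -0.0018 -0.0224] top(min z) -0.024071056294049955 x ext 0.11316693397533664
scene [(array([-0.0921, -0.0031, -0.0175]), 0.9), (array([ 0.0987,  0.0048, -0.0145]), 0.82)] [(array([-0.0027,  0.    , -0.0185]), 0.72)]
0.65 861 x range [-0.10643822  0.11115461]
end 1 53 [ 0.1006  0.0006 -0.0198] top(min z) -0.022209879877463798 x ext 0.11705909419601603
end -1 20 [-0.0993  0.0007 -0.02  ] top(min z) -0.023082615779841397 x ext 0.11034865321426916
[-0.18240676  0.80168771 -2.7876721 ] 60.254058837890625 [ 0.54008406 -0.23800689  0.21866963]
```

View pics/held_wrist.png

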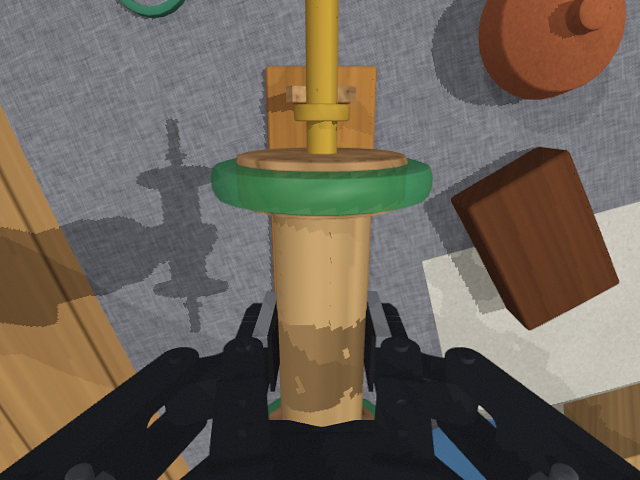

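The wrist view shows the bar held square in the pads, with the brass axle end at about (322,60). The bar axis is about 17.5 mm above the TCP. Next, carry it over the stand.

```bash
python3 g.py .558 .196 .22 -14.3
```

```text
t 7.75 pos [ 0.5405 -0.2383  0.2193] row [ 8.438e-01 -2.093e-01 -1.400e-03 -7.000e-04  2.000e-04 -2.160e-02] F [-0.2  0.8 -2.8]
```

{"op": "jog_arm", "data": {"series": [[[-1,0.06,-0.015,0,0,0,-0.005],[-1,0.16,-0.04,0,0,0,-0.01],[-1,0.27,-0.067,0,0,0,-0.0216],[-1,0.38,-0.094,0,0,0,-0.0216],[-1,0.49,-0.122,0,0,0,-0.0216]]]}}

```text
time: 8.38
tool_pos: [0.5505, 0.0157, 0.2199]
orientation: [[0.247, 0.969, 0.0], [0.969, -0.247, 0.0], [0.0, 0.0, -1.0]]
contact_force: [0.6, 0.3, -2.3]
width: 0.376
grasp_force: 60.2
```

```bash
python3 g.py .558 .196 .22 -14.3
```

```text
t 8.38 pos [0.5505 0.0157 0.2199] row [ 3.532e-01 -7.460e-02 -1.000e-04  1.000e-04 -2.000e-04 -0.000e+00] F [ 0.6  0.3 -2.3]
```

{"op": "jog_arm", "data": {"series": [[[-1,0.11,-0.023,0,0,0,0],[-1,0.22,-0.046,0,0,0,0],[-1,0.31,-0.066,0,0,0,0],[-1,0.353,-0.075,0,0,0,0],[-1,0.353,-0.075,0,0,0,0]]]}}

```text
time: 9.0
tool_pos: [0.5577, 0.1956, 0.2193]
orientation: [[0.244, 0.97, -0.001], [0.97, -0.244, -0.001], [-0.001, -0.0, -1.0]]
contact_force: [-0.6, -1.1, -3.1]
width: 0.378
grasp_force: 60.2
```

```bash
cat > al.py <<'E'
# bar and stand in tool frame from all cameras
import sys
from h import *
np.set_printoptions(precision=4,suppress=True)
for n in ('wrist','top','scene'):
    s=observe(); R=np.array(s['orientation']);t=np.array(s['tool_pos'])
    c=cap(n,sys.argv[1] if n=='wrist' else None)
    f=lambda k:[(np.round((np.array(d['at'])-t)@R,4).tolist(),round(d['conf'],2)) for d in viewer.mark_of(c,k)[:2]]
    print(n,'slot',f('slot_a'),'axle',f('axle_a'),'bar',f('bar'))
    if n=='wrist':
        P=(cloud(c,c['range_z']>0)-t)@R
        np.savez('pics/al.npz',P=P,img=c['img'])
        e=P[(abs(P[:,1])<.02)&(P[:,0]>.09)&(P[:,0]<.125)&(abs(P[:,2]+.0175)<.01)]
        print('axle',len(e),np.median(e,0),e.min(0),e.max(0))
        h=t[2]-.135
        q=P[(P[:,2]>h-.002)&(P[:,2]<h+.010)&(P[:,0]>.07)&(P[:,0]<.12)&(abs(P[:,1])<.04)]
        print('post top',len(q),q.min(0) if len(q) else '',q.max(0) if len(q) else '')
        hist=np.histogram(q[:,1],np.arange(-.03,.031,.002)); print(hist[0])
print(t,observe()['contact_force'],observe()['time'])
E
python3 al.py al1.png
```

```text
wrist slot [] axle [([0.0914, 0.0015, -0.0148], 0.81)] bar [([0.003, 0.0002, -0.0184], 0.82), ([0.0928, 0.0032, -0.014], 0.49)]
axle 2589 [ 0.1012 -0.0008 -0.0217] [ 0.09   -0.0057 -0.0247] [ 0.1126  0.0045 -0.0163]
post top 794 [ 0.0876 -0.0192  0.0825] [0.1014 0.0179 0.0941]
[  0   0   0   0   0  40  87  93  79 101   0   0   0   0   0   0   0   0
   0  68  85  88  91  62   0   0   0   0   0   0]
top slot [([-0.0904, 0.002, 0.0865], 0.59), ([-0.42, 0.0858, 0.2208], 0.23)] axle [([-0.0948, -0.0026, -0.0143], 0.84)] bar [([-0.4206, 0.0888, 0.2218], 0.64), ([-0.0018, 0.0002, -0.0171], 0.57)]
scene slot [([-0.0892, 0.0015, 0.085], 0.98), ([0.097, 0.0023, 0.0872], 0.68)] axle [([-0.0922, -0.0022, -0.0178], 0.78), ([0.0965, 0.0064, -0.0146], 0.57)] bar [([-0.003, 0.0025, -0.0196], 0.8), ([-0.4237, 0.0853, 0.2224], 0.45)]
[0.5581 0.1933 0.22  ] [ 0.3378  0.0014 -3.3397] 9.6
```

View pics/al1.png

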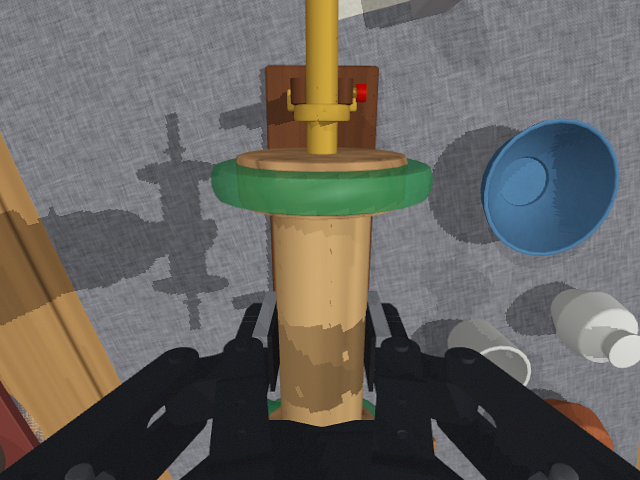

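al1.png shows axle end B at about (322,60), right over its slot at (322,90), with the red knob on the right. Checking end A by depth.

```bash
cat > ea.py <<'E'
from h import *
np.set_printoptions(precision=4,suppress=True)
for n in ('top','scene'):
    s=observe(); R=np.array(s['orientation']);t=np.array(s['tool_pos'])
    c=cap(n); P=(cloud(c,c['range_z']>0)-t)@R; h=t[2]-.135
    for sg in (1,-1):
        X=P[:,0]*sg
        e=P[(X>.088)&(X<.125)&(abs(P[:,1])<.02)&(P[:,2]>-.03)&(P[:,2]<0)]
        q=P[(X>.08)&(X<.11)&(abs(P[:,1])<.03)&(P[:,2]>h-.004)&(P[:,2]<h+.012)]
        for nm,a in (('axle',e),('post',q)):
            if len(a): print(n,sg,nm,len(a),np.median(a,0),'y',np.percentile(a[:,1],[3,97]),'x',np.percentile(a[:,0],[3,97]))
E
python3 ea.py; python3 g.py .5585 .1975 .157 -14.3
```

```text
top -1 axle 121 [-0.1024 -0.0013 -0.0224] y [-0.0057  0.0035] x [-0.1164 -0.0892]
top -1 post 96 [-0.0965 -0.0112  0.0857] y [-0.0202  0.0223] x [-0.1025 -0.0892]
scene 1 axle 66 [ 0.1028  0.0013 -0.0202] y [-0.0053  0.0052] x [0.0899 0.1169]
scene 1 post 92 [0.0987 0.0073 0.0891] y [-0.0169  0.0182] x [0.0913 0.1052]
scene -1 axle 46 [-0.1004  0.0013 -0.0205] y [-0.0037  0.0054] x [-0.1124 -0.0888]
scene -1 post 85 [-0.0901  0.0056  0.0898] y [-0.0181  0.0178] x [-0.0984 -0.0843]
t 9.7 pos [0.5579 0.1942 0.2199] row [ 0.0067 -0.0005  0.1258  0.      0.      0.0002] F [-0.2  0.1 -3.2]
```

{"op": "jog_arm", "data": {"series": [[[-1,0.003,0,0.05,0,0,0],[-1,0.003,0,0.1,0,0,0],[-1,0.003,0,0.15,0,0,0],[-1,0.003,0,0.18,0,0,0],[-1,0.003,0,0.18,0,0,0]]]}}

```text
time: 10.32
tool_pos: [0.5578, 0.1955, 0.1291]
orientation: [[0.247, 0.969, -0.001], [0.969, -0.247, -0.001], [-0.001, -0.001, -1.0]]
contact_force: [0.3, 0.2, -2.3]
width: 0.374
grasp_force: 60.2
```

{"op": "jog_arm", "data": {"series": [[[-1,0,0,0.006,0,0,0],[-1,0,0,0.012,0,0,0],[-1,0,0,0.018,0,0,0],[-1,0,0,0.024,0,0,0],[-1,0,0,0.024,0,0,0]]]}}

```text
time: 10.95
tool_pos: [0.5581, 0.1957, 0.1176]
orientation: [[0.247, 0.969, -0.0], [0.969, -0.247, -0.0], [-0.0, -0.0, -1.0]]
contact_force: [0.7, 0.3, -3.6]
width: 0.38
grasp_force: 60.2
```

{"op": "jog_arm", "data": {"series": [[[-1,0,0,0.004,0,0,0],[-1,0,0,0.008,0,0,0],[-1,0,0,0.012,0,0,0],[-1,0,0,0.012,0,0,0],[-1,0,0,0.012,0,0,0]]]}}

```text
time: 11.58
tool_pos: [0.5583, 0.1956, 0.1119]
orientation: [[0.247, 0.969, 0.0], [0.969, -0.247, -0.0], [-0.0, 0.0, -1.0]]
contact_force: [0.2, -0.3, -2.4]
width: 0.38
grasp_force: 60.2
```

{"op": "jog_arm", "data": {"series": [[[-1,0,0,0.002,0,0,0],[-1,0,0,0.004,0,0,0],[-1,0,0,0.006,0,0,0],[-1,0,0,0.008,0,0,0],[-1,0,0,0.008,0,0,0]]]}}

```text
time: 12.2
tool_pos: [0.5582, 0.1956, 0.1078]
orientation: [[0.247, 0.969, -0.0], [0.969, -0.247, -0.0], [-0.0, -0.0, -1.0]]
contact_force: [-0.0, -0.0, -2.5]
width: 0.381
grasp_force: 60.2
```

{"op": "jog_arm", "data": {"series": [[[-1,0,0,0.002,0,0,0],[-1,0,0,0.004,0,0,0],[-1,0,0,0.006,0,0,0],[-1,0,0,0.006,0,0,0],[-1,0,0,0.006,0,0,0]]]}}

```text
time: 12.82
tool_pos: [0.5576, 0.196, 0.1052]
orientation: [[0.246, 0.969, -0.002], [0.969, -0.246, 0.0], [0.0, -0.002, -1.0]]
contact_force: [-5.8, -0.4, 5.5]
width: 0.376
grasp_force: 61.1
```

{"op": "jog_arm", "data": {"series": [[[-1,0,0,0.002,0,0,0],[-1,0,0,0.004,0,0,0],[-1,0,0,0.006,0,0,0],[-1,0,0,0.006,0,0,0],[-1,0,0,0.006,0,0,0]]]}}

```text
time: 13.45
tool_pos: [0.5564, 0.1962, 0.1013]
orientation: [[0.246, 0.969, -0.004], [0.969, -0.246, 0.0], [-0.001, -0.004, -1.0]]
contact_force: [-6.6, 1.6, 1.0]
width: 0.377
grasp_force: 60.6
```

{"op": "jog_arm", "data": {"series": [[[-1,0,0,0.002,0,0,0],[-1,0,0,0.004,0,0,0],[-1,0,0,0.006,0,0,0],[-1,0,0,0.006,0,0,0],[-1,0,0,0.006,0,0,0]]]}}

```text
time: 14.08
tool_pos: [0.5561, 0.1963, 0.0978]
orientation: [[0.246, 0.969, -0.004], [0.969, -0.246, -0.0], [-0.001, -0.004, -1.0]]
contact_force: [-6.2, 2.3, -2.4]
width: 0.375
grasp_force: 60.4
```

{"op": "jog_arm", "data": {"series": [[[-1,0,0,0.002,0,0,0],[-1,0,0,0.004,0,0,0],[-1,0,0,0.006,0,0,0],[-1,0,0,0.006,0,0,0],[-1,0,0,0.006,0,0,0]]]}}

```text
time: 14.7
tool_pos: [0.556, 0.1963, 0.0946]
orientation: [[0.246, 0.969, -0.004], [0.969, -0.246, -0.0], [-0.001, -0.004, -1.0]]
contact_force: [-6.7, 2.1, -4.6]
width: 0.378
grasp_force: 60.2
```

{"op": "jog_arm", "data": {"series": [[[-1,0,0,0.001,0,0,0],[-1,0,0,0.002,0,0,0],[-1,0,0,0.003,0,0,0],[-1,0,0,0.004,0,0,0],[-1,0,0,0.004,0,0,0]]]}}

```text
time: 15.32
tool_pos: [0.556, 0.1963, 0.0925]
orientation: [[0.246, 0.969, -0.004], [0.969, -0.246, -0.0], [-0.001, -0.004, -1.0]]
contact_force: [-5.1, 2.3, -6.3]
width: 0.373
grasp_force: 60.1
```

{"op": "jog_arm", "data": {"series": [[[-1,0,0,0.001,0,0,0],[-1,0,0,0.002,0,0,0],[-1,0,0,0.002,0,0,0],[-1,0,0,0.002,0,0,0],[-1,0,0,0.002,0,0,0]]]}}

```text
time: 15.95
tool_pos: [0.5561, 0.1963, 0.0915]
orientation: [[0.246, 0.969, -0.004], [0.969, -0.246, -0.0], [-0.001, -0.004, -1.0]]
contact_force: [-4.7, 2.7, -7.2]
width: 0.384
grasp_force: 60.1
```

{"op": "jog_arm", "data": {"series": [[[-1,0,0,0.001,0,0,0],[-1,0,0,0.002,0,0,0],[-1,0,0,0.002,0,0,0],[-1,0,0,0.002,0,0,0],[-1,0,0,0.002,0,0,0]]]}}

```text
time: 16.58
tool_pos: [0.5566, 0.1961, 0.0907]
orientation: [[0.246, 0.969, -0.003], [0.969, -0.246, -0.0], [-0.001, -0.003, -1.0]]
contact_force: [-4.6, 1.6, -8.4]
width: 0.379
grasp_force: 60.2
```

{"op": "jog_arm", "data": {"series": [[[-1,0,0,0.001,0,0,0],[-1,0,0,0.002,0,0,0],[-1,0,0,0.002,0,0,0],[-1,0,0,0.002,0,0,0],[-1,0,0,0.002,0,0,0]]]}}

```text
time: 17.2
tool_pos: [0.5573, 0.1959, 0.0901]
orientation: [[0.246, 0.969, -0.002], [0.969, -0.246, -0.0], [-0.001, -0.002, -1.0]]
contact_force: [-4.5, 2.4, -9.6]
width: 0.374
grasp_force: 60.3
```

{"op": "jog_arm", "data": {"series": [[[-1,0,0,0.001,0,0,0],[-1,0,0,0.002,0,0,0],[-1,0,0,0.002,0,0,0],[-1,0,0,0.002,0,0,0],[-1,0,0,0.002,0,0,0]]]}}

```text
time: 17.82
tool_pos: [0.558, 0.1957, 0.0896]
orientation: [[0.247, 0.969, -0.001], [0.969, -0.247, -0.0], [-0.0, -0.001, -1.0]]
contact_force: [-3.6, 2.9, -11.9]
width: 0.378
grasp_force: 60.4
```

{"op": "jog_arm", "data": {"series": [[[-1,0,0,0.001,0,0,0],[-1,0,0,0.002,0,0,0],[-1,0,0,0.002,0,0,0],[-1,0,0,0.002,0,0,0],[-1,0,0,0.002,0,0,0]]]}}

```text
time: 18.45
tool_pos: [0.5583, 0.1957, 0.0894]
orientation: [[0.247, 0.969, -0.0], [0.969, -0.247, 0.0], [0.0, -0.0, -1.0]]
contact_force: [-6.3, 1.7, -3.9]
width: 0.378
grasp_force: 60.9
```

{"op": "jog_arm", "data": {"series": [[[-1,0,0,0.001,0,0,0],[-1,0,0,0.002,0,0,0],[-1,0,0,0.002,0,0,0],[-1,0,0,0.002,0,0,0],[-1,0,0,0.002,0,0,0]]]}}

```text
time: 19.08
tool_pos: [0.5584, 0.1957, 0.0893]
orientation: [[0.247, 0.969, -0.0], [0.969, -0.247, 0.001], [0.001, -0.0, -1.0]]
contact_force: [-9.6, 0.3, 5.3]
width: 0.378
grasp_force: 61.8
```

```bash
python3 g.py .558 .196 .0892 -14.3; python3 -c "
from h import *
print(observe()['moment'])"
```

```text
t 19.07 pos [0.5584 0.1957 0.0893] row [ 0.0004 -0.001   0.0001 -0.0002 -0.0006 -0.0001] F [-9.6  0.3  5.3]
[ 0.25129708  2.13008787 -0.04330106]
```

{"op": "jog_arm", "data": {"series": [[[-1,0,-0.001,0,0,0,0],[-1,0,-0.002,0,0,0,0],[-1,0,-0.003,0.001,0,0,0],[-1,0,-0.003,0.002,0,0,0],[-1,0,-0.003,0.002,0,0,0]]]}}

```text
time: 19.7
tool_pos: [0.5584, 0.1958, 0.0892]
orientation: [[0.248, 0.969, 0.003], [0.969, -0.248, 0.001], [0.002, 0.002, -1.0]]
contact_force: [-8.2, -0.1, 8.7]
width: 0.377
grasp_force: 62.2
```

{"op": "jog_arm", "data": {"series": [[[-1,0,-0.002,0,0,0,0],[-1,0,-0.004,0,0,0,0],[-1,0,-0.004,0.001,0,0,0],[-1,0,-0.004,0.002,0,0,0],[-1,0,-0.004,0.002,0,0,0]]]}}

```text
time: 20.32
tool_pos: [0.5583, 0.1958, 0.0891]
orientation: [[0.248, 0.969, 0.006], [0.969, -0.248, 0.002], [0.003, 0.006, -1.0]]
contact_force: [-1.6, -2.9, 16.6]
width: 0.376
grasp_force: 63.0
```

{"op": "jog_arm", "data": {"series": [[[-1,0,0,0,0,0,0],[-1,0,0,0,0,0,0],[-1,0,0,0,0,0,0],[-1,0,0,0,0,0,0],[-1,0,0,0,0,0,0]]]}}

```text
time: 20.95
tool_pos: [0.5583, 0.1959, 0.0891]
orientation: [[0.248, 0.969, 0.006], [0.969, -0.248, 0.001], [0.003, 0.006, -1.0]]
contact_force: [-2.4, -2.9, 16.6]
width: 0.378
grasp_force: 63.0
```

{"op": "jog_arm", "data": {"series": [[[-1,0,0,0,0,0,0],[-1,0,0,0,0,0,0],[-1,0,0,0,0,0,0],[-1,0,0,0,0,0,0],[-1,0,0,0,0,0,0]]]}}

```text
time: 21.58
tool_pos: [0.5583, 0.1959, 0.0891]
orientation: [[0.248, 0.969, 0.006], [0.969, -0.248, 0.002], [0.003, 0.006, -1.0]]
contact_force: [-1.9, -2.2, 16.6]
width: 0.381
grasp_force: 63.0
```

```bash
cat > f.py <<'E'
from h import *
s=observe(); R=np.array(s['orientation']); print(s['contact_force'],s['moment'],s['time'])
c=cap('wrist','fin.png'); cv2.imwrite('pics/finc.png',cv2.resize(c['img'][30:180,220:420],None,fx=3,fy=3))
c=cap('scene'); m=viewer.masks_of(c,'stand')[0]['pixels']; v,u=np.nonzero(m); a=c['img'][v.min()-15:v.max()+15,u.min()-15:u.max()+15]
cv2.imwrite('pics/fins.png',cv2.resize(a,(600,int(600*a.shape[0]/a.shape[1])),interpolation=cv2.INTER_CUBIC))
E
python3 f.py
python3 -c "
import cv2,numpy as np
a=cv2.imread('pics/finc.png');b=cv2.imread('pics/fins.png');print(b.shape)
b=cv2.resize(b,(600,int(b.shape[0])));o=np.vstack([a,b]);k=min(1,600/o.shape[0]);cv2.imwrite('pics/fin2.png',cv2.resize(o,None,fx=k,fy=k))"
```

```text
[-1.88775506 -2.18500702 16.62603094] [-0.72282772  0.43757151  0.09058467] 21.575
(547, 600, 3)
```

View pics/fin2.png

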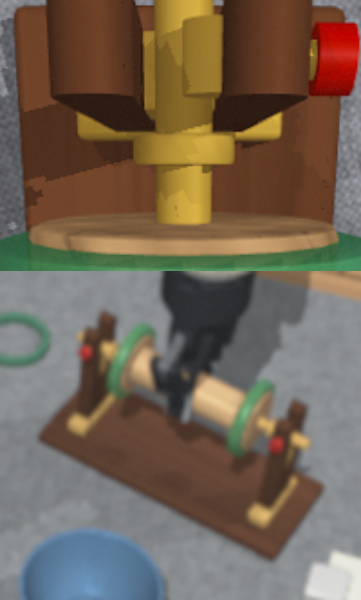

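The crop shows the roller at (203,55) over the axle and the bar level, seated at both ends. Forces held about 20 N for over a second. Easing off, then opening.

{"op": "jog_arm", "data": {"series": [[[-1,0,0,-0.001,0,0,0],[-1,0,0,-0.002,0,0,0],[-1,0,0,-0.003,0,0,0],[-1,0,0,-0.003,0,0,0],[0,0,0,-0.003,0,0,0]]]}}

```text
time: 22.35
tool_pos: [0.5553, 0.1964, 0.0878]
orientation: [[0.247, 0.969, 0.001], [0.969, -0.247, 0.0], [0.0, 0.001, -1.0]]
contact_force: [0.5, -0.2, -0.6]
width: 0.499
grasp_force: 0.0
```

{"op": "jog_arm", "data": {"series": [[[1,0,0,0,0,0,0],[1,0,0,0,0,0,0],[1,0,0,0,0,0,0],[1,0,0,0,0,0,0],[1,0,0,0,0,0,0]]]}}

```text
time: 22.98
tool_pos: [0.5549, 0.1965, 0.0873]
orientation: [[0.247, 0.969, -0.0], [0.969, -0.247, -0.0], [-0.0, -0.0, -1.0]]
contact_force: [0.9, 0.2, -0.4]
width: 1.0
grasp_force: 0.0
```

{"op": "jog_arm", "data": {"series": [[[1,0,0,-0.04,0,0,0],[1,0,0,-0.1,0,0,0],[1,0,0,-0.2,0,0,0],[1,0,0,-0.3,0,0,0],[1,0,0,-0.3,0,0,0]]]}}

```text
time: 23.6
tool_pos: [0.5572, 0.1967, 0.2428]
orientation: [[0.247, 0.969, 0.007], [0.969, -0.247, 0.004], [0.006, 0.006, -1.0]]
contact_force: [0.9, 0.2, -0.3]
width: 1.003
grasp_force: 0.0
```

```bash
cat > e.py <<'E'
from h import *
for n in ('wrist','scene'):
    c=cap(n,'end_%s.png'%n)
    print(n,[(np.round(d['at'],4),round(d['conf'],2)) for k in('axle_a','bar') for d in viewer.mark_of(c,k)[:2]])
a=cv2.imread('pics/end_wrist.png');cv2.imwrite('pics/end.png',a)
print(observe()['time'],observe()['contact_force'])
E
python3 e.py
```

```text
wrist [(array([0.5833, 0.2867, 0.1035]), 0.83), (array([0.5363, 0.1036, 0.1046]), 0.72), (array([0.5571, 0.1993, 0.108 ]), 0.98)]
scene [(array([0.5828, 0.2889, 0.1052]), 0.68), (array([0.5327, 0.1035, 0.106 ]), 0.67), (array([0.5598, 0.1924, 0.1067]), 0.6)]
23.9 [0.42863686 0.04123378 0.40568876]
```

View pics/end.png

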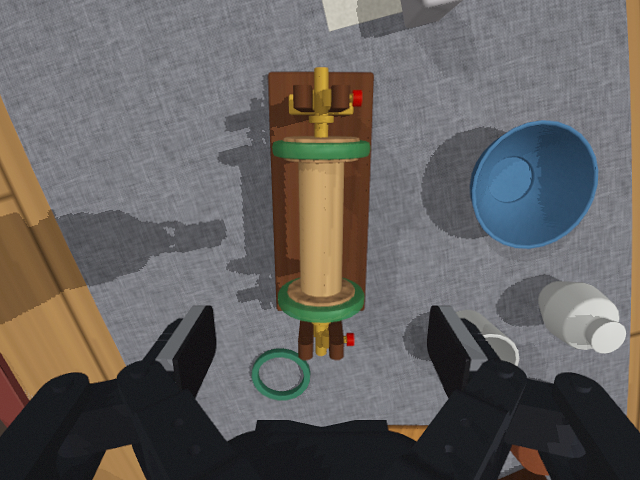

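The bar lies level in both slots, at (322,100) and (320,338), with the axis about 0.105 m up at each end. The gripper is clear, so I'm handing in.

```bash
python3 -c "
from cell import workorder
print(workorder.sign_off())"
```

```text
the job is handed in; nothing more can be done
None
```

The bar is in the stand with both ends on their seats. I held it pressed with about 20 N for over a second, then released it and handed the job in; sign-off returned no verdict, and I saw the catch closed over the axle at one end only, not up close at the other.

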